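Set up a covered stain on the shaker

TASK

Set up the slide stain on the little platform shaker (the machine with the black rubber mat on top): first stand the empty staining dish in the middle of the mat, lined up lengthwise with it, then lower the rack that is loaded with slides into the dish, put the lid on the dish so that it sits down on the rim, and last lay the ring weight flat on the lid around its knob. Leave the empty slide rack where it is.

Things in the scene. Friction and masses are not known exactly. Their poses are not given: they have to be found in the camera images.
- shaker: Fixed white platform shaker, 150 x 140 mm, 70 mm high, with a black rubber mat 130 mm (its x) by 96 mm (its y) on top. Origin: centre of its underside, on the bench; the mat's middle is 70 mm straight above it. z up. (The grey machine with a bare metal top, 53 mm high, is a slide warmer: not used.)
- dish: Loose open staining dish, white plastic, 160 g, outside 98 (x) x 66 (y) x 42 mm high, walls 3 mm, inside 92 x 60 mm, floor 4 mm thick. No lip: grip it across its 66 mm width from outside. Origin: centre of its underside, z up. A half turn about z makes no difference.
- full_rack: Loose black plastic rack with eight glass slides fixed in it (pale strips along x beside the handle), 180 g, 84 (x) x 50 mm (y), slides 29 mm high. Handle: bar along x over its middle, 56 long, 12 wide (y), from 38 to 50 mm above the origin, on two posts; grip across y. Origin: centre of underside. In the dish 4 mm spare at ends, 5 mm at sides; handle then 12 mm above its rim. Half turn: same.
- empty_rack: Same black rack, same sizes and handle, but without slides, 120 g: its bare floor plate shows from above. Not wanted: leave it where it stands.
- lid: Loose grey lid, 140 g, 112 (x) x 80 mm (y), hollow below. Origin: centre of its underside (skirt's edge). Skirt 8 mm deep goes outside the dish, 4 mm spare all round; the seat for the rim is 8 mm above the origin, so seated its origin is 34 mm above the dish's. Flat top 30 mm above the origin; in its middle a black round knob, 22 mm diameter, 24 mm tall. Clears the rack's handle. Half turn: same.
- ring_weight: Loose dark steel ring lying flat, about 300 g, outside diameter 60 mm, hole 36 mm, 18 mm high. Origin: centre of its underside, z up.
Mind the look-alikes: they are no part of the job. What is shaped like the lid but orange is not meant.

How it is judged:
On the way, in this order (a step that is already met when the one before it is completed fails the run):
1. the dish stands on the shaker's mat, centred and lined up with it, let go (horizontal distance between dish and shaker below 0.013 m and z of dish in the frame of shaker between 0.066 and 0.074 m and angle between dish's own z axis and vertical below 0.06 rad and angle between the x axis of dish and the x axis of shaker, either way round below 0.2 rad and contact force between the fingers and dish below 0.2 N and linear speed of dish below 0.02 m/s), for 0.2 s.
2. the rack with the slides stands on the floor of the dish, let go (horizontal distance between dish and shaker below 0.013 m and z of dish in the frame of shaker between 0.066 and 0.074 m and angle between each of dish, full_rack's own z axis and vertical below 0.06 rad and angle between the x axis of dish and the x axis of shaker, either way round below 0.2 rad and horizontal distance between full_rack and dish below 0.01 m and z of full_rack in the frame of dish between 0.001 and 0.008 m and angle between the x axis of full_rack and the x axis of dish, either way round below 0.25 rad and contact force between the fingers and full_rack below 0.2 N and linear speed of full_rack below 0.02 m/s), for 0.2 s.
3. the lid sits down on the dish's rim, let go (horizontal distance between dish and shaker below 0.013 m and z of dish in the frame of shaker between 0.066 and 0.074 m and angle between each of dish, full_rack, lid's own z axis and vertical below 0.06 rad and angle between the x axis of dish and the x axis of shaker, either way round below 0.2 rad and horizontal distance between each of full_rack, lid and dish below 0.01 m and z of full_rack in the frame of dish between 0.001 and 0.008 m and angle between the x axis of full_rack and the x axis of dish, either way round below 0.25 rad and z of lid in the frame of dish between 0.03 and 0.038 m and angle between the x axis of lid and the x axis of dish, either way round below 0.2 rad and contact force between the fingers and lid below 0.2 N and linear speed of lid below 0.02 m/s), for 0.2 s.
4. the ring weight lies flat on the lid around its knob, let go (horizontal distance between dish and shaker below 0.013 m and z of dish in the frame of shaker between 0.066 and 0.074 m and angle between each of dish, full_rack, lid, ring_weight's own z axis and vertical below 0.06 rad and angle between the x axis of dish and the x axis of shaker, either way round below 0.2 rad and horizontal distance between each of full_rack, lid and dish below 0.01 m and z of full_rack in the frame of dish between 0.001 and 0.008 m and angle between the x axis of full_rack and the x axis of dish, either way round below 0.25 rad and z of lid in the frame of dish between 0.03 and 0.038 m and angle between the x axis of lid and the x axis of dish, either way round below 0.2 rad and horizontal distance between ring_weight and lid below 0.012 m and z of ring_weight in the frame of lid between 0.027 and 0.034 m and contact force between the fingers and ring_weight below 0.2 N and linear speed of ring_weight below 0.02 m/s), for 0.2 s.
At the end, for the whole second after the job is handed in: Dish upright on the mat, within 13 mm of its middle and 0.2 rad of its length; loaded rack on the dish floor (within 10 mm of centre); lid level on the rim (height within 4 mm, centre 10 mm); ring flat on the lid round the knob (12 mm); all let go, at rest; empty rack within 25 mm of its place (all of step 4 and contact force between the fingers and dish below 0.2 N and linear speed of each of dish, full_rack, lid below 0.02 m/s and contact force between the fingers and full_rack below 0.2 N and contact force between the fingers and lid below 0.2 N and distance of empty_rack from where it was at the start of the episode below 0.025 m); the robot touches nothing.
It fails at once if the empty rack is moved more than 25 mm or tipped (distance of empty_rack from where it was at the start of the episode above 0.025 m or angle between empty_rack's own z axis and vertical above 0.3 rad).
It also fails if it takes over 117 s, if anything falls off the work surface, if the arm or the gripper's body presses on something with over 40 N, if the wrist force passes 120 N, or if a joint passes its speed limit or range.

ROBOT

A 7-joint arm with a two-finger parallel gripper is mounted at the origin on the work surface. World frame = base frame: x ahead of the robot, y to its left, z up, the work surface at z = 0. Lengths are in m, angles in rad, forces in N, time in s.
With the tool pointing down it reaches from about 0.35 to 0.9 m from the base axis. Payload 8.1 kg.
Tool frame: the origin (TCP) lies at the very end of the fingers, on their centre line; the grasp point (between the pads) lies 19 mm behind it; z points along the fingers, y is the line along which they close (so a half turn about z gives the same grasp; the last joint's range is limited). The gripper opens to 92 mm and grips with 3 to 60 N. Pads are 19 mm wide; open, the fingers measure 130 mm over their backs; the gripper's body (75 mm by 190 mm) begins 47 mm behind the grasp point.
Start: joints at [1.16, 0.434, 0.025, 1.573, -0.012, 1.134, -0.075], TCP at [0.189, -0.596, 0.227] pointing down, gripper open.
Joint ranges: [-2.62, 2.62], [-0.44, 2.09], [-1.27, 1.32], [0.08, 2.57], [-1.32, 4.46], [0.12, 2], [-2.74, 2.74]. Speed limits (rad/s): [2.22, 2.22, 3.01, 3.01, 3.14, 3.14, 3.14].

INTERFACE

Orientations are given as a rotation vector (axis times angle).
In Python, from cell import arm gives the robot as it stands.
- The arm moves only by the shell command python3 -m pendant 'ROWS' [FORCE]. ROWS is a JSON object of lists of equal length, an entry for each row: "slide": the shift along the tool's x, y, z in units of 0.3 m (1.0 is 0.3 m), a list of three; "dr": the turn, a rotation vector about the tool's x, y, z in units of 0.12 rad (1.0 is 0.12 rad), a list of three; "claw": the opening, from 0 (shut) to 1 (fully open). In form: {"slide": [[tx, ty, tz], ...], "dr": [[ax, ay, az], ...], "claw": [claw, ...]}. A call has 1 to 10 rows; each row shifts and turns the commanded pose from where the row before left it, along the tool's axes as they then stand; what a row does not reach is not made up. A row lasts 1/10 s, in which the tool goes at most 50 mm and 8.59 degrees, less where a joint would pass 70% of its speed; a pose out of reach is approached as far as the arm can. A call with a number of a shift or a turn outside -1 to 1 is refused whole. A call with a gripper value outside its range is refused whole. The fingers move at their own pace and stop on an object; FORCE is the grip in N (left out, the last holds). Time passes only in rows, so rows that do not move let the fingers close. It gives the time, the measured TCP pose, the force, the opening and the grip force at its end, in the units of the state.
- arm.observe(): the state, without advancing time (a new reading comes with each control period).
- arm.get_image(name): name is "scene" or "top" or "wrist"; returns the picture (480x640x3 uint8, red, green, blue); there is no depth.
- arm.calibration(name): a dict with "K" (3x3 intrinsics, pixels), "xyz" and "orientation" of the camera in the world. Camera axes: x right, y up, looking along -z (the intrinsics and any distortion apply to the point x, -y, -z); pixel columns grow to the right and rows downward; lengths in m; the calibration is good to about 2 mm. A picture is of the moment at which its call begins: read the wrist's pose just before it. calibration takes no time and is no camera call; for the wrist camera it gives the pose at the moment of the call.
- arm.sign_off(): hands the job in; it is judged then, once.
The state is a dict: "clock": time; "joints": joint angles; "dq": joint speeds; "joint_efforts": joint torques, N m; "position": TCP position; "ee_rot": TCP orientation; "force": force on the tool from outside, world axes, zero at the start; "ft_torque": the same for the moment, N m; "width": opening from 0.0 (shut) to 1.0 (fully open); "gripper_force": force on a finger pad.
Only numpy, scipy, OpenCV 4.12 (cv2) and the standard library are available. Lean on these libraries where they do the work, as an engineer would, in place of code of your own. Each camera call takes 0.05 s, during which the arm holds its last target. There are 200 camera calls.

## Working session

There is one attempt and no reset: what is moved stays moved. The work goes in short steps, Python scripts to look and compute and a shell command to move; the robot and the scene stay as the last step left them, time stands still between calls to the robot, and variables do not carry over. Pictures are saved under pics/ and viewed, at most 14 in all, crops included, and the job is handed in when it is done.

```bash
ls; mkdir -p pics
python3 - <<'E'
from cell import arm
import cv2
s=arm.observe();print({k:s[k] for k in('clock','position','ee_rot','width')})
for n in('top','scene'):
    cv2.imwrite(f'pics/{n}0.png',arm.get_image(n)[:,:,::-1]);print(arm.calibration(n))
E
```

```text
pics
{'clock': 0.0, 'position': array([ 0.18915559, -0.59515613,  0.22595634]), 'ee_rot': array([-3.10298345e+00, -4.81224138e-01,  5.50894342e-04]), 'width': 1.002681060174725}
{'K': array([[473.78353278,   0.        , 316.33297789],
       [  0.        , 473.78353278, 237.6254515 ],
       [  0.        ,   0.        ,   1.        ]]), 'xyz': array([0.38416891, 0.07321316, 1.01702757]), 'orientation': array([ 0.04677406, -0.02338255, -1.56102471])}
{'K': array([[591.47004373,   0.        , 312.34596901],
       [  0.        , 591.47004373, 246.53486628],
       [  0.        ,   0.        ,   1.        ]]), 'xyz': array([ 1.07433593, -0.17958661,  1.11319985]), 'orientation': array([0.50638138, 0.3282093 , 1.17616322])}
```

View pics/top0.png

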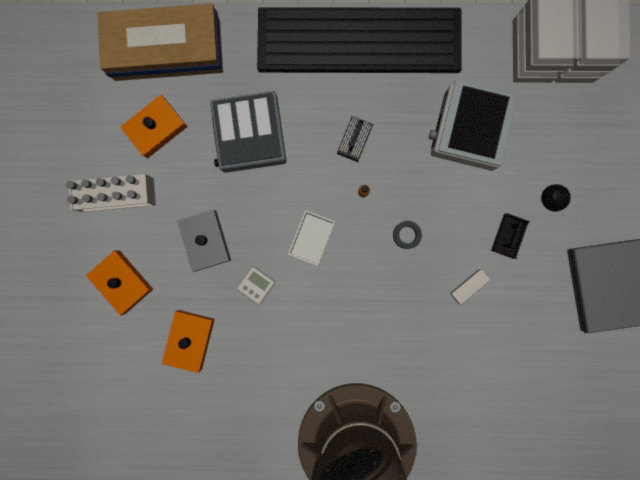

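View pics/scene0.png

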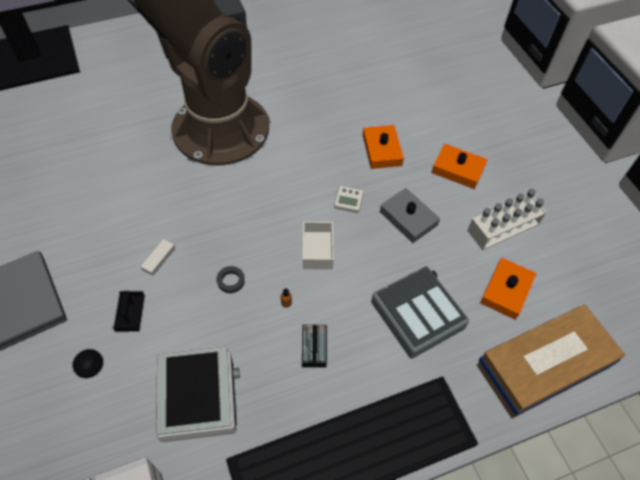

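Top view, candidates:
- **Racks:** loaded rack with pale strips at (355,138). The bare empty rack is at (510,236).
- **Lids:** grey lid at (203,240). Orange look-alikes are at (154,126), (119,283) and (188,341).
- **Shaker:** black mat at (478,122). The grey warmer is at (248,130).
- **Ring:** (407,235). The black disc at (556,197) isn't it.
- **Dish:** (311,238).

A close crop with ticks comes next.

```bash
cat > lib.py <<'E'
import numpy as np, cv2
from scipy.spatial.transform import Rotation as R
from cell import arm
def ray(cam,uv,z,cal=None):
    c=cal or arm.calibration(cam); uv=np.atleast_2d(np.float64(uv))
    d=np.c_[uv,np.ones(len(uv))]@np.linalg.inv(c['K']).T
    d=d*[1,-1,-1]; d=R.from_rotvec(c['orientation']).apply(d)
    o=c['xyz']; return (o+d*((np.atleast_1d(z)-o[2])/d[:,2])[:,None])
def proj(cam,P,cal=None):
    c=cal or arm.calibration(cam)
    q=R.from_rotvec(c['orientation']).inv().apply(np.atleast_2d(P)-c['xyz'])*[1,-1,-1]
    q=q@c['K'].T; return q[:,:2]/q[:,2:]
def panel(im,cx,cy,w=66,h=74,s=4):
    x,y=cx-w//2,cy-h//2
    p=cv2.resize(im[y:y+h,x:x+w],None,fx=s,fy=s,interpolation=cv2.INTER_CUBIC)
    for u in range(-(-x//10)*10,x+w,10):
        cv2.line(p,((u-x)*s,0),((u-x)*s,6),(0,0,255)); cv2.putText(p,str(u),((u-x)*s-9,16),0,.33,(0,0,255))
    for v in range(-(-y//10)*10,y+h,10):
        cv2.line(p,(0,(v-y)*s),(6,(v-y)*s),(0,0,255)); cv2.putText(p,str(v),(8,(v-y)*s+4),0,.33,(0,0,255))
    cv2.rectangle(p,(0,0),(w*s-1,h*s-1),(0,255,0)); return p
def down(yaw):  # tool down; tool x axis at world angle yaw
    return R.from_euler('z',yaw)*R.from_rotvec([np.pi,0,0])
E
python3 - <<'E'
from lib import *
im=cv2.imread('pics/top0.png')
c=[(478,122),(311,238),(355,138),(203,240),(407,235),(510,236)]
P=[panel(im,*k) for k in c]
cv2.imwrite('pics/crop0.png',np.vstack([np.hstack(P[:3]),np.hstack(P[3:])]))
E
```

```text
(no output)
```

View pics/crop0.png

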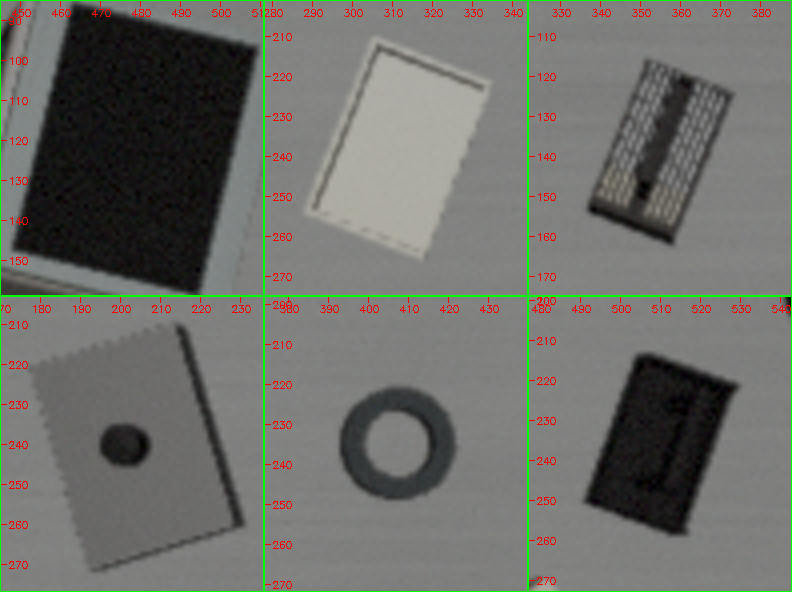

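The crop confirms the choices. The loaded rack at (355,138) shows pale slide strips, and the one at (510,236) has a bare black floor. I'll compute the poses now.

```bash
cat >> lib.py <<'E'
def quad(cam,c,z,cal=None):
    p=ray(cam,c,z,cal); m=p.mean(0)   # order TL TR BR BL: long sides TL-BL, TR-BR
    d=(p[0]-p[3])+(p[1]-p[2]); s=(p[0]-p[1])+(p[3]-p[2])
    return m, np.arctan2(d[1],d[0]), np.linalg.norm(d)/2, np.linalg.norm(s)/2, np.arctan2(-s[0],s[1])
def plan(xyz,yaw):
    """tool-frame turn (units .12 about tool z) then slide (units .3)"""
    s=arm.observe(); r=R.from_rotvec(s['ee_rot']); x=r.apply([1,0,0]); cur=np.arctan2(x[1],x[0])
    dy=(yaw-cur+np.pi/2)%np.pi-np.pi/2
    T=down(cur+dy); res=(r.inv()*T).as_rotvec()
    d=np.array(xyz)-s['position']
    print('cur',s['position'].round(4),'yaw',round(cur,3),'j7',round(s['joints'][6],2),'t',s['clock'])
    print(' turn units',(res/.12).round(2),' slide before turn',(r.inv().apply(d)/.3).round(3),' after turn',(T.inv().apply(d)/.3).round(3))
E
python3 - <<'E'
from lib import *
f=lambda n,c,z:print(n,[np.round(k,4) for k in quad('top',c,z)])
f('shaker',[(462.5,85.8),(509.5,96.8),(495,158.3),(448,147)],.07)
f('dish',[(305.7,210.5),(335,221.5),(317.8,265.8),(288.2,254.2)],.042)
f('lid',[(177.5,220.5),(214.5,210.5),(229,260),(193.2,271.8)],.030)
print('knob',ray('top',(201,240.2),.054)); print('ring',ray('top',(407.5,234.8),.018))
print('rack',ray('top',[(362,120.5),(350,150)],.05),ray('top',[(337,153.5),(358,162)],.002))
plan([.45,.08,.2],-.37)
E
```

```text
shaker [array([ 0.6627, -0.2371,  0.07  ]), np.float64(-0.2332), np.float64(0.1286), np.float64(0.0966), np.float64(-0.2319)]
dish [array([0.427 , 0.0976, 0.042 ]), np.float64(-0.3653), np.float64(0.0975), np.float64(0.065), np.float64(-0.3573)]
lid [array([0.4198, 0.3241, 0.03  ]), np.float64(0.3114), np.float64(0.1105), np.float64(0.0795), np.float64(0.3002)]
knob [[0.41978937 0.32322735 0.054     ]]
ring [[ 0.436516   -0.10358063  0.018     ]]
rack [[ 0.67013317 -0.00401542  0.05      ]
 [ 0.60853972  0.02031431  0.05      ]] [[6.11864974e-01 4.56987425e-02 2.00000000e-03]
 [5.93655881e-01 2.73192834e-04 2.00000000e-03]]
cur [ 0.1892 -0.5952  0.2261] yaw 0.308 j7 -0.08 t 0.1
 turn units [-0.01  0.    5.65]  slide before turn [ 1.51  -1.882  0.089]  after turn [-0.003 -2.413  0.087]
```

```bash
python3 -m pendant '{"slide":[[0,0,0],[0,0,0],[0,0,0],[0,0,0],[0,0,0],[0,0,0],[0,-0.07,0],[0,-0.13,0]],"dr":[[0,0,0.94],[0,0,0.94],[0,0,0.94],[0,0,0.94],[0,0,0.94],[0,0,0.94],[0,0,0],[0,0,0]],"claw":[1,1,1,1,1,1,1,1]}' 30
python3 -m pendant '{"slide":[[0,-0.14,0],[0,-0.14,0],[0,-0.14,0],[0,-0.14,0],[0,-0.14,0],[0,-0.14,0],[0,-0.14,0],[0,-0.14,0],[0,-0.14,0],[0,-0.14,0]],"dr":[[0,0,0],[0,0,0],[0,0,0],[0,0,0],[0,0,0],[0,0,0],[0,0,0],[0,0,0],[0,0,0],[0,0,0]],"claw":[1,1,1,1,1,1,1,1,1,1]}'
python3 -m pendant '{"slide":[[-0.02,-0.14,0],[-0.02,-0.14,0],[-0.02,-0.14,0],[-0.02,-0.14,0],[-0.02,-0.14,0],[0,-0.1,0],[0,-0.04,0],[0,0,0],[0,0,0]],"dr":[[0,0,0],[0,0,0],[0,0,0],[0,0,0],[0,0,0],[0,0,0],[0,0,0],[0,0,0],[0,0,0]],"claw":[1,1,1,1,1,1,1,1,1]}'
python3 - <<'E'
from lib import *
s=arm.observe(); c=arm.calibration('wrist')
r=R.from_rotvec(s['ee_rot']); print('cam rel tool',r.inv().apply(c['xyz']-s['position']),(r.inv()*R.from_rotvec(c['orientation'])).as_rotvec(),c['K'])
im=arm.get_image('wrist')[:,:,::-1].copy(); cv2.imwrite('pics/w_dish.png',im)
plan([.427,.0976,.012],-.362); print(s['joints'].round(2))
E
```

```text
clock: 0.9
position: [0.2095, -0.5407, 0.226]
ee_rot: [3.086, -0.582, -0.002]
force: [1.4, 0.3, 0.7]
width: 1.001
gripper_force: 0.0
clock: 1.9
position: [0.3626, -0.1463, 0.2267]
ee_rot: [3.088, -0.577, 0.0]
force: [0.8, -0.1, -0.4]
width: 0.999
gripper_force: 0.0
clock: 2.8
position: [0.425, 0.0965, 0.2263]
ee_rot: [3.087, -0.578, -0.001]
force: [-0.1, -0.1, 0.3]
width: 1.001
gripper_force: 0.0
cam rel tool [ 7.42418767e-02 -1.19646751e-04 -1.57909950e-01] [2.07225022 2.07232939 0.28993367] [[378.77278391   0.         322.11335408]
 [  0.         378.77278391 246.06917326]
 [  0.           0.           1.        ]]
cur [0.425  0.0962 0.2264] yaw -0.371 j7 -2.37 t 2.85
 turn units [ 0.01  0.   -0.07]  slide before turn [ 0.005 -0.008  0.715]  after turn [ 0.005 -0.007  0.715]
[ 0.02  0.16 -0.41  1.98  0.08  1.02 -2.37]
```

View pics/w_dish.png

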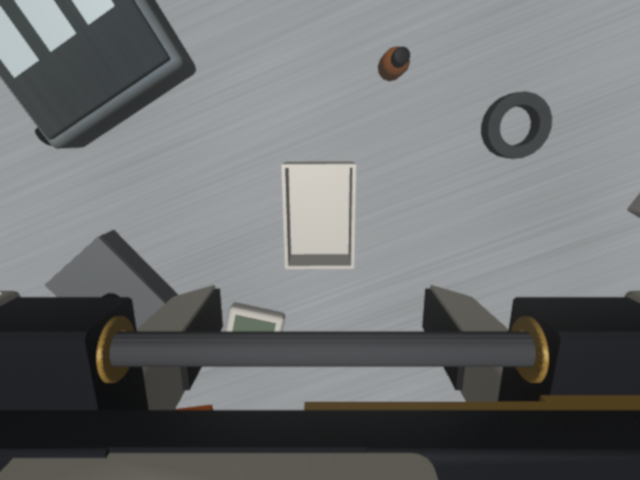

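Wrist view: the dish rim's outer corners are near (282,163), (356,162), (355,269) and (285,269). Its long axis lines up with the tool.

Run:
```python
from lib import *
c=arm.calibration('wrist')
print([np.round(k,4) for k in quad('wrist',[(282,163),(356,162),(355,269),(285,269)],.042,c)])
print('ring top',ray('wrist',[(521,118)],.018,c))
```

```text
[array([0.4289, 0.097 , 0.042 ]), np.float64(-0.3634), np.float64(0.0997), np.float64(0.0662), np.float64(-0.3647)]
ring top [[ 0.44416613 -0.10741981  0.018     ]]
```

```bash
python3 -m pendant '{"slide":[[0.008,-0.007,0.1],[0,0,0.13],[0,0,0.13],[0,0,0.13],[0,0,0.1],[0,0,0.07],[0,0,0.04],[0,0,0.015],[0,0,0],[0,0,0]],"dr":[[0,0,-0.07],[0,0,0],[0,0,0],[0,0,0],[0,0,0],[0,0,0],[0,0,0],[0,0,0],[0,0,0],[0,0,0]],"claw":[1,1,1,1,1,1,1,1,1,1]}' 25
python3 -m pendant '{"slide":[[0,0,0],[0,0,0],[0,0,0],[0,0,0],[0,0,0],[0,0,0],[0,0,0],[0,0,0]],"dr":[[0,0,0],[0,0,0],[0,0,0],[0,0,0],[0,0,0],[0,0,0],[0,0,0],[0,0,0]],"claw":[0,0,0,0,0,0,0,0]}' 25
python3 -c "
from lib import *
plan([.6627,-.2371,.2],-.233)"
```

```text
clock: 3.85
position: [0.4289, 0.0984, 0.0129]
ee_rot: [-3.09, 0.565, -0.001]
force: [0.5, -0.6, -0.0]
width: 0.998
gripper_force: 0.0
clock: 4.65
position: [0.4285, 0.0989, 0.0124]
ee_rot: [3.091, -0.564, 0.0]
force: [-0.4, -0.4, 6.0]
width: 0.717
gripper_force: 25.0
cur [0.4285 0.0989 0.0124] yaw -0.361 j7 -2.59 t 4.65
 turn units [ 0.   -0.   -1.06]  slide before turn [ 1.126  0.772 -0.625]  after turn [ 1.018  0.91  -0.625]
```

```bash
python3 -m pendant '{"slide":[[0,0,-0.05],[0,0,-0.1],[0,0,-0.12],[0,0,-0.12],[0,0,-0.12],[0,0,-0.075],[0,0,-0.04],[0,0,0],[0.03,0.03,0],[0.06,0.06,0]],"dr":[[0,0,0],[0,0,0],[0,0,0],[0,0,0],[0,0,0],[0,0,-0.53],[0,0,-0.53],[0,0,0],[0,0,0],[0,0,0]],"claw":[0,0,0,0,0,0,0,0,0,0]}'
python3 -m pendant '{"slide":[[0.1,0.09,0],[0.1,0.09,0],[0.1,0.09,0],[0.1,0.09,0],[0.1,0.09,0],[0.1,0.09,0],[0.1,0.09,0],[0.1,0.09,0],[0.08,0.06,0],[0.03,0.03,0]],"dr":[[0,0,0],[0,0,0],[0,0,0],[0,0,0],[0,0,0],[0,0,0],[0,0,0],[0,0,0],[0,0,0],[0,0,0]],"claw":[0,0,0,0,0,0,0,0,0,0]}'
python3 - <<'E'
from lib import *
plan([.6627,-.2371,.083],-.233)
cv2.imwrite('pics/w_sh.png',arm.get_image('wrist')[:,:,::-1])
E
```

```text
clock: 5.65
position: [0.4477, 0.0666, 0.1986]
ee_rot: [3.12, -0.364, -0.003]
force: [0.3, 0.2, -2.2]
width: 0.719
gripper_force: 25.0
clock: 6.65
position: [0.6577, -0.2375, 0.1966]
ee_rot: [3.118, -0.373, -0.005]
force: [-0.2, 0.1, -2.2]
width: 0.715
gripper_force: 25.0
cur [ 0.6577 -0.2375  0.1966] yaw -0.238 j7 -1.66 t 6.65
 turn units [ 0.02  0.02 -0.04]  slide before turn [ 0.017 -0.006  0.379]  after turn [ 0.016 -0.005  0.379]
```

View pics/w_sh.png

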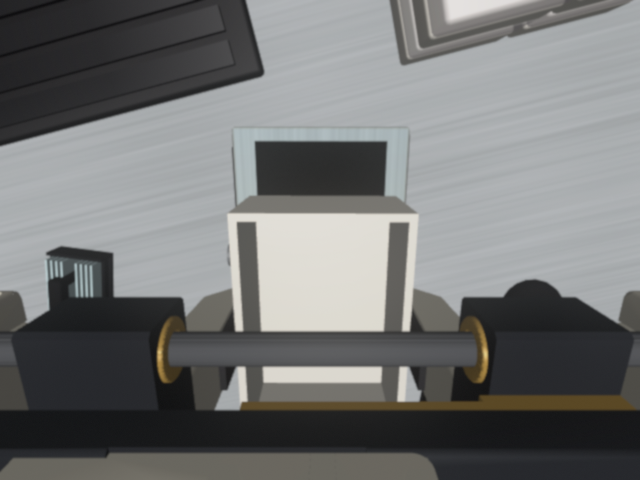

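The dish is held level and lined up with the mat. The mat's far corners are at (255,142) and (386,141).

Run:
```python
from lib import *
c=arm.calibration('wrist'); p=ray('wrist',[(255.5,142),(386.5,141)],.07,c); m=p.mean(0)
e=p[1]-p[0]; yaw=np.arctan2(e[0],-e[1]); print(p,np.linalg.norm(e),yaw, 'centre',m-.065*np.array([np.cos(yaw),np.sin(yaw),0]))
```

```text
[[ 0.73814475 -0.20828852  0.07      ]
 [ 0.71640942 -0.30057814  0.07      ]] 0.09481454901332358 -0.2312972362730233 centre [ 0.66400804 -0.2395327   0.07      ]
```

```bash
python3 -m pendant '{"slide":[[0.019,-0.002,0.05],[0,0,0.1],[0,0,0.1],[0,0,0.06],[0,0,0.03],[0,0,0.02],[0,0,0.01],[0,0,0.007],[0,0,0],[0,0,0]],"dr":[[0.02,0.02,-0.04],[0,0,0],[0,0,0],[0,0,0],[0,0,0],[0,0,0],[0,0,0],[0,0,0],[0,0,0],[0,0,0]],"claw":[0,0,0,0,0,0,0,0,0,0]}'
python3 -c "
from lib import *
plan([.6633,-.2383,.0825],-.233)"
```

```text
clock: 7.7
position: [0.6642, -0.2338, 0.0874]
ee_rot: [-3.119, 0.358, -0.006]
force: [-0.1, 0.8, -2.0]
width: 0.716
gripper_force: 25.0
cur [ 0.6642 -0.2338  0.0874] yaw -0.229 j7 -1.69 t 7.7
 turn units [-0.02 -0.03  0.04]  slide before turn [0.001 0.015 0.016]  after turn [0.001 0.015 0.016]
```

```bash
python3 -m pendant '{"slide":[[0.001,0.015,0],[0,0,0.006],[0,0,0.006],[0,0,0.005],[0,0,0],[0,0,0]],"dr":[[0,0,0],[0,0,0],[0,0,0],[0,0,0],[0,0,0],[0,0,0]],"claw":[0,0,0,0,0,0]}'
python3 -c "
from lib import *
plan([.6633,-.2383,.0825],-.233)"
```

```text
clock: 8.3
position: [0.6631, -0.2385, 0.0826]
ee_rot: [-3.12, 0.359, -0.005]
force: [-3.6, -0.6, 7.8]
width: 0.714
gripper_force: 25.0
cur [ 0.6631 -0.2385  0.0826] yaw -0.229 j7 -1.68 t 8.3
 turn units [-0.01 -0.02  0.03]  slide before turn [ 0.001 -0.001  0.   ]  after turn [ 0.001 -0.001  0.   ]
```

```bash
python3 -m pendant '{"slide":[[0,0,0],[0,0,0],[0,0,0],[0,0,0],[0,0,-0.02],[0,0,-0.07],[0,0,-0.12],[0,0,-0.12],[0,0,-0.1],[0,0,0]],"dr":[[0,0,0],[0,0,0],[0,0,0],[0,0,0],[0,0,0],[0,0,0],[0,0,0],[0,0,0],[0,0,0.59],[0,0,0.59]],"claw":[1,1,1,1,1,1,1,1,1,1]}'
python3 - <<'E'
from lib import *
plan([.638,.008,.2],-.37)
cv2.imwrite('pics/t1.png',arm.get_image('top')[:,:,::-1])
E
```

```text
clock: 9.3
position: [0.6653, -0.2388, 0.2166]
ee_rot: [-3.085, 0.582, -0.018]
force: [0.3, 1.1, -0.3]
width: 0.999
gripper_force: 0.0
cur [ 0.6653 -0.2388  0.2166] yaw -0.373 j7 -1.78 t 9.3
 turn units [-0.03 -0.09 -0.03]  slide before turn [-0.385 -0.733  0.054]  after turn [-0.382 -0.734  0.055]
```

```bash
python3 -m pendant '{"slide":[[-0.03,-0.06,0],[-0.06,-0.12,0],[-0.07,-0.13,0],[-0.07,-0.13,0.02],[-0.07,-0.13,0.02],[-0.05,-0.1,0.015],[-0.035,-0.065,0],[0,0,0],[0,0,0]],"dr":[[-0.03,-0.09,-0.03],[0,0,0],[0,0,0],[0,0,0],[0,0,0],[0,0,0],[0,0,0],[0,0,0],[0,0,0]],"claw":[1,1,1,1,1,1,1,1,1]}'
python3 - <<'E'
from lib import *
plan([.638,.008,.036],-.37)
cv2.imwrite('pics/w_rack.png',arm.get_image('wrist')[:,:,::-1])
im=cv2.imread('pics/w_rack.png'); A=cv2.resize(panel(im,320,200,180,140,4),(800,622))[:598]
cv2.imwrite('pics/w_rack_c.png',A)
E
```

```text
clock: 10.25
position: [0.6332, 0.01, 0.1943]
ee_rot: [-3.09, 0.568, 0.016]
force: [-0.0, -1.7, 0.2]
width: 1.0
gripper_force: 0.0
cur [0.6332 0.01   0.1943] yaw -0.363 j7 -2.16 t 10.25
 turn units [0.01 0.08 0.06]  slide before turn [ 0.023 -0.     0.527]  after turn [0.017 0.    0.528]
```

View pics/w_rack_c.png

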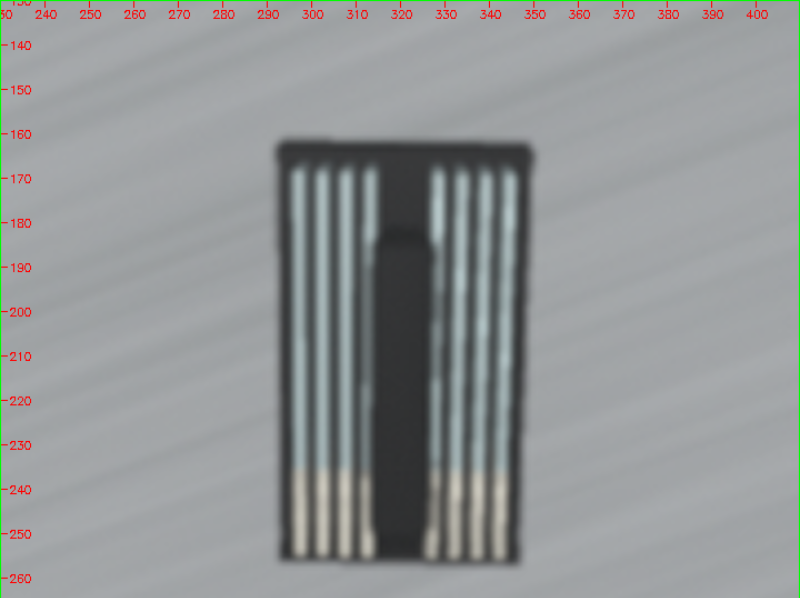

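The rack's far corners are near (292.3,161.5) and (350,162.2), the near corners near (293,256) and (347,256.5), and the handle's far end is at about (314–328, 184).

Run:
```python
from lib import *
c=arm.calibration('wrist'); s=arm.observe(); r=R.from_rotvec(s['ee_rot'])
for z in (0,.005,.01,.02,.029,.05):
    p=ray('wrist',[(292.3,161.5),(350,162.2),(293,256),(347,256.5),(314.2,184),(328.4,184),(320,161.8),(320,256),(293,165),(351,165)],z,c)
    q=r.inv().apply(p-s['position'])
    print(z,'far x',q[6,0].round(4),'w',np.linalg.norm(p[1]-p[0]).round(4),'near x',q[7,0].round(4),'w',np.linalg.norm(p[3]-p[2]).round(4),'mid y',q[:4:2,1].mean().round(4),((q[0]+q[1])/2)[1].round(4),((q[2]+q[3])/2)[1].round(4),'h x',q[4,0].round(4),'hw',(np.linalg.norm(p[5]-p[4])).round(4),'hy',((q[4]+q[5])/2)[1].round(4))
```

```text
0 far x 0.0533 w 0.0524 near x -0.0366 w 0.0527 mid y -0.0278 -0.0009 -0.0021 h x 0.0333 hw 0.0131 hy -0.0008
0.005 far x 0.0536 w 0.0517 near x -0.035 w 0.0519 mid y -0.0274 -0.0009 -0.0021 h x 0.0339 hw 0.0129 hy -0.0008
0.01 far x 0.0539 w 0.0509 near x -0.0334 w 0.0512 mid y -0.027 -0.0009 -0.002 h x 0.0344 hw 0.0127 hy -0.0008
0.02 far x 0.0545 w 0.0494 near x -0.0303 w 0.0497 mid y -0.0262 -0.0009 -0.002 h x 0.0356 hw 0.0124 hy -0.0008
0.029 far x 0.0551 w 0.0481 near x -0.0274 w 0.0483 mid y -0.0255 -0.0009 -0.0019 h x 0.0367 hw 0.012 hy -0.0007
0.05 far x 0.0563 w 0.0449 near x -0.0208 w 0.0452 mid y -0.0238 -0.0008 -0.0018 h x 0.0391 hw 0.0112 hy -0.0007
```

```bash
python3 -c "
from lib import *
plan([.6443,.0067,.08],-.375)"
```

```text
cur [0.6335 0.0085 0.1943] yaw -0.366 j7 -2.16 t 10.3
 turn units [0.02 0.08 0.08]  slide before turn [ 0.039 -0.008  0.381]  after turn [ 0.036 -0.008  0.381]
```

```bash
python3 -m pendant '{"slide":[[0.018,-0.004,0.05],[0.018,-0.004,0.1],[0,0,0.1],[0,0,0.08],[0,0,0.04],[0,0,0.011],[0,0,0],[0,0,0]],"dr":[[0.02,0.08,0.08],[0,0,0],[0,0,0],[0,0,0],[0,0,0],[0,0,0],[0,0,0],[0,0,0]],"claw":[0.5,0.5,0.5,0.5,0.5,0.5,0.5,0.5]}'
python3 -c "
from lib import *
plan([.6443,.0067,.036],-.375)"
```

```text
clock: 11.1
position: [0.6457, 0.0073, 0.0818]
ee_rot: [-3.084, 0.588, -0.005]
force: [-1.4, -0.4, -0.2]
width: 0.5
gripper_force: 0.0
cur [0.6457 0.0073 0.0818] yaw -0.376 j7 -2.2 t 11.1
 turn units [-0.02 -0.02 -0.01]  slide before turn [-0.004  0.004  0.153]  after turn [-0.004  0.004  0.153]
```

```bash
python3 -m pendant '{"slide":[[-0.003,0.003,0.06],[0,0,0.06],[0,0,0.03],[0,0,0.003],[0,0,0],[0,0,0]],"dr":[[0,0,0],[0,0,0],[0,0,0],[0,0,0],[0,0,0],[0,0,0]],"claw":[0.5,0.5,0.5,0.5,0.5,0.5]}'
python3 -m pendant '{"slide":[[0,0,0],[0,0,0],[0,0,0],[0,0,0],[0,0,0],[0,0,0],[0,0,0],[0,0,0],[0,0,0],[0,0,0]],"dr":[[0,0,0],[0,0,0],[0,0,0],[0,0,0],[0,0,0],[0,0,0],[0,0,0],[0,0,0],[0,0,0],[0,0,0]],"claw":[0,0,0,0,0,0,0,0,0,0]}' 30
python3 - <<'E'
from lib import *
plan([.6443,.0067,.036],-.375)
im=cv2.imread('pics/t1.png'); cv2.imwrite('pics/t1c.png',cv2.resize(panel(im,478,122,90,90,4),None,fx=1.5,fy=1.5))
E
```

```text
clock: 11.7
position: [0.6445, 0.0071, 0.0357]
ee_rot: [-3.084, 0.587, -0.004]
force: [-0.4, -0.1, 0.5]
width: 0.501
gripper_force: 0.0
clock: 12.7
position: [0.6437, 0.007, 0.0346]
ee_rot: [-3.085, 0.587, -0.002]
force: [0.5, 0.4, -0.3]
width: 0.125
gripper_force: 30.0
cur [0.6437 0.007  0.0346] yaw -0.376 j7 -2.22 t 12.7
 turn units [-0.01 -0.01 -0.01]  slide before turn [ 0.002  0.    -0.005]  after turn [ 0.002  0.    -0.005]
```

View pics/t1c.png

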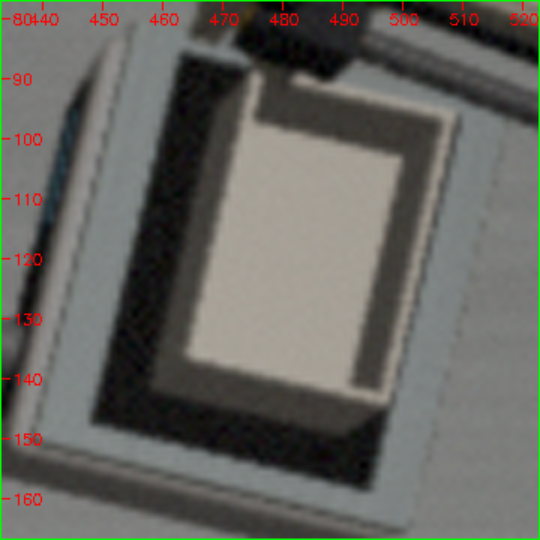

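The dish stands on the mat. Its rim corners are about (473.5,89), (509.7,96.2), (497.7,144) and (464,137), with the base's near corners at (458,142) and (489.7,149).

```bash
python3 - <<'E'
from lib import *
print([np.round(k,4) for k in quad('top',[(473.5,89),(509.7,96.2),(497.7,144),(464,137)],.112)])
p=ray('top',[(458,142),(489.7,149)],.07);m=p.mean(0);print(p,m+.049*np.array([np.cos(.233),-np.sin(.233),0]))
plan([.6627,-.2385,.22],-.231)
E
python3 -m pendant '{"slide":[[0,0,-0.05],[0,0,-0.1],[0,0,-0.12],[0,0,-0.12],[0,0,-0.12],[0,0,-0.1],[0,0,-0.03],[0,0,0]],"dr":[[0,0,0],[0,0,0],[0,0,0],[0,0,0],[0,0,-0.4],[0,0,-0.4],[0,0,-0.4],[0,0,0]],"claw":[0,0,0,0,0,0,0,0]}'
python3 - <<'E'
from lib import *
plan([.6627,-.2385,.22],-.231)
E
```

```text
[array([ 0.6609, -0.2377,  0.112 ]), np.float64(-0.2226), np.float64(0.0958), np.float64(0.0682), np.float64(-0.1991)]
[[ 0.6215173  -0.19540247  0.07      ]
 [ 0.60771278 -0.25870244  0.07      ]] [ 0.66229097 -0.23836643  0.07      ]
cur [0.6437 0.007  0.0346] yaw -0.376 j7 -2.22 t 12.7
 turn units [-0.01 -0.01 -1.21]  slide before turn [ 0.36   0.737 -0.619]  after turn [ 0.249  0.782 -0.618]
clock: 13.5
position: [0.6442, 0.0067, 0.2295]
ee_rot: [-3.119, 0.363, -0.008]
force: [0.1, 0.2, -2.5]
width: 0.124
gripper_force: 30.0
cur [0.6442 0.0067 0.2295] yaw -0.232 j7 -2.03 t 13.5
 turn units [-0.02 -0.04 -0.01]  slide before turn [0.248 0.781 0.031]  after turn [0.247 0.782 0.032]
```

```bash
python3 -m pendant '{"slide":[[0.016,0.05,0],[0.035,0.11,0.01],[0.04,0.13,0.01],[0.04,0.13,0.01],[0.04,0.13,0],[0.035,0.11,0],[0.025,0.08,0],[0.016,0.041,0],[0,0,0],[0,0,0]],"dr":[[-0.02,-0.04,0],[0,0,0],[0,0,0],[0,0,0],[0,0,0],[0,0,0],[0,0,0],[0,0,0],[0,0,0],[0,0,0]],"claw":[0,0,0,0,0,0,0,0,0,0]}'
python3 - <<'E'
from lib import *
plan([.6625,-.2385,.15],-.231)
cv2.imwrite('pics/w_in.png',arm.get_image('wrist')[:,:,::-1])
E
```

```text
clock: 14.5
position: [0.6614, -0.2369, 0.2169]
ee_rot: [-3.12, 0.363, 0.008]
force: [0.1, 1.3, -1.0]
width: 0.127
gripper_force: 30.0
cur [ 0.6614 -0.2369  0.2169] yaw -0.232 j7 -1.65 t 14.5
 turn units [-0.    0.04 -0.01]  slide before turn [0.006 0.005 0.223]  after turn [0.005 0.004 0.223]
```

View pics/w_in.png

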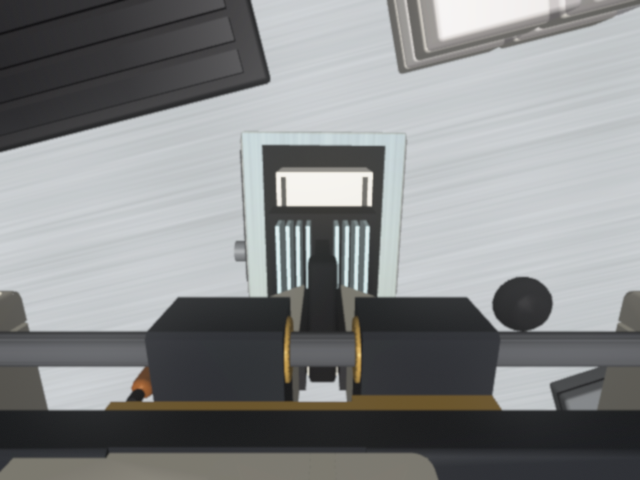

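The rack hangs over the dish, lined up in yaw. I'll go down to just above the rim and check the gap.

```bash
python3 -m pendant '{"slide":[[0.005,0.004,0.05],[0,0,0.08],[0,0,0.06],[0,0,0.02],[0,0,0],[0,0,0],[0,0,0]],"dr":[[0,0.04,0],[0,0,0],[0,0,0],[0,0,0],[0,0,0],[0,0,0],[0,0,0]],"claw":[0,0,0,0,0,0,0]}'
python3 - <<'E'
from lib import *
plan([.6625,-.2385,.11],-.231)
im=arm.get_image('wrist')[:,:,::-1].copy(); cv2.imwrite('pics/w_in2.png',im)
cv2.imwrite('pics/w_in2c.png',panel(im,325,210,200,140,4))
E
```

```text
clock: 15.25
position: [0.6636, -0.2397, 0.1559]
ee_rot: [3.119, -0.363, 0.005]
force: [0.5, -0.2, -1.2]
width: 0.124
gripper_force: 30.0
cur [ 0.6636 -0.2397  0.1559] yaw -0.232 j7 -1.66 t 15.25
 turn units [ 0.01 -0.03 -0.01]  slide before turn [-0.005 -0.003  0.153]  after turn [-0.004 -0.003  0.153]
```

View pics/w_in2c.png

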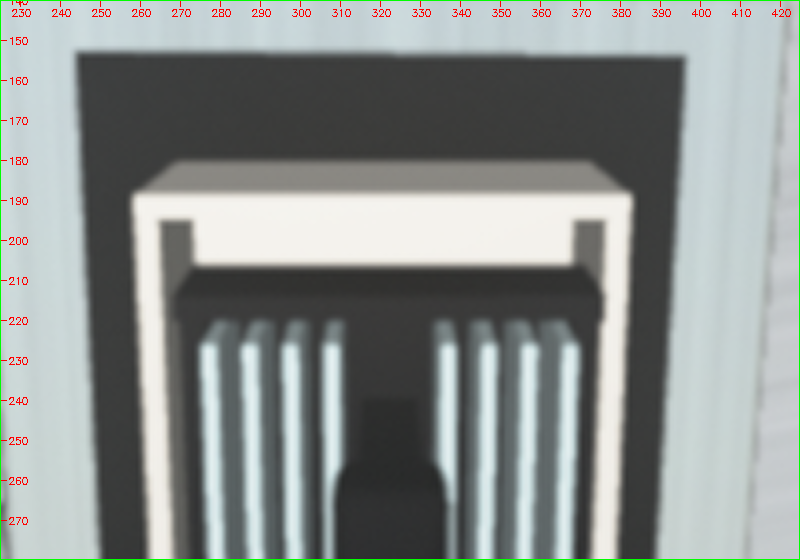

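Dish far rim edge: row 188.3, columns 258–383. Rack far bottom edge: row 206.5, columns 273–368. They are centred sideways; next is the lengthwise gap.

Run:
```python
from lib import *
c=arm.calibration('wrist'); s=arm.observe(); r=R.from_rotvec(s['ee_rot'])
f=lambda uv,z:print(r.inv().apply(ray('wrist',uv,z,c)-s['position']).round(4))
f([(258.3,188.3),(383,188.3)],.112); f([(273,206.5),(368,206.5)],s['position'][2]-.0346);f([(268.2,213.7),(376,213.7)],s['position'][2]-.0346+.01)
```

```text
[[ 0.0485 -0.034   0.0439]
 [ 0.0485  0.0323  0.044 ]]
[[ 0.0404 -0.0253  0.0347]
 [ 0.0404  0.0235  0.0347]]
[[ 0.0386 -0.0265  0.0247]
 [ 0.0386  0.0263  0.0247]]
```

```bash
python3 -m pendant '{"slide":[[0.003,0,0.02],[0,0,0.035],[0,0,0.035],[0,0,0.03],[0,0,0.02],[0,0,0.01],[0,0,0.005],[0,0,0],[0,0,0]],"dr":[[0,0,0],[0,0,0],[0,0,0],[0,0,0],[0,0,0],[0,0,0],[0,0,0],[0,0,0],[0,0,0]],"claw":[0,0,0,0,0,0,0,0,0]}'
python3 -c "
from lib import *
plan([.6625,-.2385,.1086],-.231)"
```

```text
clock: 16.2
position: [0.6638, -0.2402, 0.1085]
ee_rot: [3.119, -0.364, 0.002]
force: [-3.0, 0.7, 3.2]
width: 0.123
gripper_force: 30.0
cur [ 0.6638 -0.2402  0.1085] yaw -0.232 j7 -1.68 t 16.2
 turn units [ 0.01 -0.01 -0.01]  slide before turn [-0.005 -0.004 -0.   ]  after turn [-0.005 -0.004 -0.   ]
```

```bash
python3 -m pendant '{"slide":[[0,0,0],[0,0,0],[0,0,0],[0,0,0],[0,0,-0.02],[0,0,-0.05],[0,0,-0.1],[0,0,-0.12],[0,0,-0.12],[0,0,-0.06]],"dr":[[0,0,0],[0,0,0],[0,0,0],[0,0,0],[0,0,0],[0,0,0],[0,0,0],[0,0,0],[0,0,0],[0,0,0]],"claw":[0.21,0.21,0.21,0.21,0.21,0.21,0.5,0.6,0.6,0.6]}'
python3 -m pendant '{"slide":[[0,0,0],[0,0,0],[0,0,0],[0,0,0],[0,0,0],[0,0,0]],"dr":[[0,0,-0.8],[0,0,-0.8],[0,0,-0.8],[0,0,-0.8],[0,0,-0.8],[0,0,-0.48]],"claw":[0.6,0.6,0.6,0.6,0.6,0.6]}'
python3 - <<'E'
from lib import *
plan([.4198,.3235,.2],.306)
im=arm.get_image('wrist')[:,:,::-1].copy(); cv2.imwrite('pics/w_in3.png',im)
E
```

```text
clock: 17.2
position: [0.665, -0.2401, 0.2546]
ee_rot: [3.118, -0.364, 0.011]
force: [1.3, 0.4, -0.3]
width: 0.509
gripper_force: 0.0
clock: 17.8
position: [0.6637, -0.2401, 0.2506]
ee_rot: [3.102, 0.483, 0.003]
force: [0.7, -0.3, 0.3]
width: 0.603
gripper_force: 0.0
cur [ 0.6637 -0.2401  0.2506] yaw 0.309 j7 -1.15 t 17.8
 turn units [ 0.02 -0.01  0.02]  slide before turn [-0.204 -2.037  0.164]  after turn [-0.209 -2.036  0.169]
```

View pics/w_in3.png

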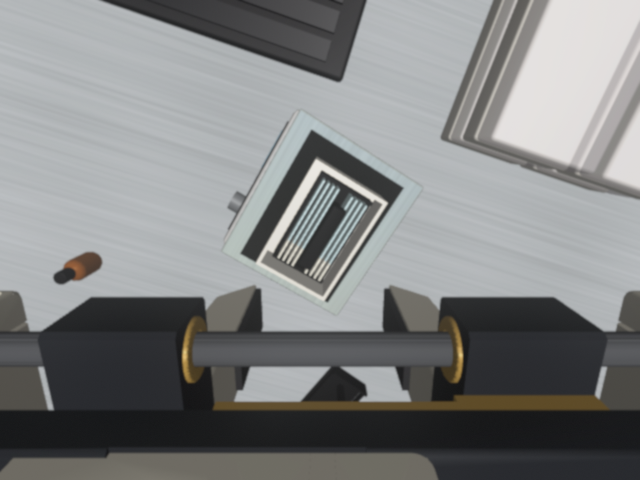

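The rack is seated in the dish. The rim corners are about (316,157), (387,204), (326,302) and (257,261).

```bash
python3 - <<'E'
from lib import *
c=arm.calibration('wrist')
print('dish',[np.round(k,4) for k in quad('wrist',[(316,157),(387,204),(326,302),(257,261)],.112,c)])
E
python3 -m pendant '{"slide":[[0,-0.06,0],[-0.01,-0.12,0],[-0.015,-0.14,0],[-0.015,-0.14,0],[-0.015,-0.14,0],[-0.015,-0.14,0],[-0.015,-0.14,0],[-0.015,-0.14,0],[-0.015,-0.14,0],[-0.015,-0.14,0]],"dr":[[0,0,0],[0,0,0],[0,0,0],[0,0,0],[0,0,0],[0,0,0],[0,0,0],[0,0,0],[0,0,0],[0,0,0]],"claw":[0.6,0.6,0.6,0.6,0.6,0.6,0.6,0.6,0.6,0.6]}'
python3 -m pendant '{"slide":[[-0.015,-0.14,0.02],[-0.015,-0.14,0.03],[-0.015,-0.14,0.04],[-0.015,-0.14,0.04],[-0.01,-0.1,0.03],[-0.009,-0.06,0],[0,-0.016,0],[0,0,0],[0,0,0]],"dr":[[0,0,0],[0,0,0],[0,0,0],[0,0,0],[0,0,0],[0,0,0],[0,0,0],[0,0,0],[0,0,0]],"claw":[0.6,0.6,0.6,0.6,0.6,0.6,0.6,0.6,0.6]}'
python3 - <<'E'
from lib import *
plan([.4198,.3235,.034],.306); s=arm.observe(); print(s['joints'].round(2))
im=arm.get_image('wrist')[:,:,::-1].copy(); cv2.imwrite('pics/w_lid.png',im)
E
```

```text
dish [array([ 0.664 , -0.2395,  0.112 ]), np.float64(-0.2135), np.float64(0.0967), np.float64(0.0671), np.float64(-0.2624)]
clock: 18.85
position: [0.5085, 0.1218, 0.2498]
ee_rot: [3.104, 0.475, 0.004]
force: [0.4, 0.8, 0.2]
width: 0.601
gripper_force: 0.0
clock: 19.75
position: [0.4212, 0.3225, 0.2006]
ee_rot: [3.104, 0.474, 0.002]
force: [0.2, 0.5, 0.3]
width: 0.601
gripper_force: 0.0
cur [0.4212 0.3225 0.2006] yaw 0.303 j7 -2.26 t 19.75
 turn units [ 0.02 -0.01 -0.02]  slide before turn [-0.004 -0.006  0.555]  after turn [-0.003 -0.004  0.555]
[-0.3   0.37 -0.6   1.8   0.24  1.04 -2.26]
```

View pics/w_lid.png

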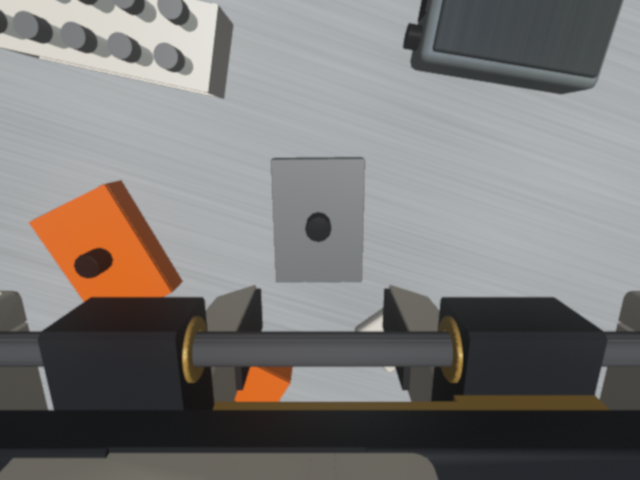

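The grey lid's top corners are (271,157), (365,157), (363,282) and (276,282), with the knob at (318,227).

Run:
```python
from lib import *
c=arm.calibration('wrist')
print([np.round(k,4) for k in quad('wrist',[(271,157),(365,157),(363,282),(276,282)],.03,c)], ray('wrist',[(318,228)],.045,c))
plan([.4205,.3235,.034],.306)
```

```text
[array([0.4229, 0.3253, 0.03  ]), np.float64(0.3122), np.float64(0.1129), np.float64(0.08), np.float64(0.3021)] [[0.42115145 0.32544731 0.045     ]]
cur [0.4213 0.3223 0.2005] yaw 0.303 j7 -2.26 t 19.8
 turn units [ 0.02 -0.01 -0.03]  slide before turn [-0.002 -0.006  0.555]  after turn [-0.001 -0.005  0.555]
```

```bash
python3 -m pendant '{"slide":[[0.002,-0.007,0.05],[0,0,0.1],[0,0,0.12],[0,0,0.12],[0,0,0.08],[0,0,0.04],[0,0,0.02],[0,0,0.01],[0,0,0],[0,0,0]],"dr":[[0.02,-0.01,-0.03],[0,0,0],[0,0,0],[0,0,0],[0,0,0],[0,0,0],[0,0,0],[0,0,0],[0,0,0],[0,0,0]],"claw":[0.6,0.6,0.6,0.6,0.6,0.6,0.6,0.6,0.6,0.6]}'
python3 -c "
from lib import *
plan([.4212,.3245,.035],.307)"
```

```text
clock: 20.8
position: [0.4206, 0.3263, 0.0391]
ee_rot: [-3.103, -0.483, -0.001]
force: [0.4, -0.3, -0.3]
width: 0.6
gripper_force: 0.0
cur [0.4206 0.3263 0.0391] yaw 0.309 j7 -2.41 t 20.8
 turn units [-0.01 -0.01  0.01]  slide before turn [0.    0.006 0.014]  after turn [0.    0.006 0.014]
```

```bash
python3 -m pendant '{"slide":[[0,0.003,0.007],[0,0,0.006],[0,0,0],[0,0,0],[0,0,0],[0,0,0],[0,0,0],[0,0,0],[0,0,0],[0,0,0]],"dr":[[0,0,0],[0,0,0],[0,0,0],[0,0,0],[0,0,0],[0,0,0],[0,0,0],[0,0,0],[0,0,0],[0,0,0]],"claw":[0.6,0.6,0.6,0,0,0,0,0,0,0]}' 35
python3 -c "
from lib import *
plan([.6637,-.2393,.25],-.231)"
```

```text
clock: 21.8
position: [0.4202, 0.3251, 0.0342]
ee_rot: [-3.103, -0.483, 0.001]
force: [-0.4, -0.0, 0.3]
width: 0.228
gripper_force: 35.0
cur [0.4202 0.3251 0.0342] yaw 0.309 j7 -2.41 t 21.8
 turn units [-0.01  0.01  4.5 ]  slide before turn [ 0.2    2.038 -0.722]  after turn [ 1.221  1.646 -0.719]
```

```bash
python3 -m pendant '{"slide":[[0,0,-0.04],[0,0,-0.08],[0,0,-0.12],[0,0,-0.12],[0,0,-0.12],[0,0,-0.12],[0,0,-0.08],[0,0,-0.04],[0,0.04,0],[0.01,0.08,0]],"dr":[[0,0,0],[0,0,0],[0,0,0],[0,0,0],[0,0,0],[0,0,0],[0,0,0],[0,0,0],[0,0,0],[0,0,0]],"claw":[0,0,0,0,0,0,0,0,0,0]}'
python3 -m pendant '{"slide":[[0.012,0.12,0],[0.012,0.13,0],[0.012,0.13,0],[0.012,0.13,0],[0.012,0.13,0],[0.012,0.13,0],[0.012,0.13,0],[0.012,0.13,0],[0.012,0.13,0],[0.012,0.13,0]],"dr":[[0,0,0],[0,0,0],[0,0,0],[0,0,0],[0,0,0],[0,0,0],[0,0,0],[0,0,0],[0,0,0],[0,0,0]],"claw":[0,0,0,0,0,0,0,0,0,0]}'
python3 -m pendant '{"slide":[[0.012,0.13,0],[0.012,0.13,0],[0.012,0.12,0],[0.012,0.1,0],[0.01,0.08,0],[0,0.05,0],[0,0.018,0],[0,0,0],[0,0,0]],"dr":[[0,0,0],[0,0,0],[0,0,0],[0,0,0],[0,0,0],[0,0,0.4],[0,0,0.7],[0,0,0.8],[0,0,0.8]],"claw":[0,0,0,0,0,0,0,0,0]}'
python3 -m pendant '{"slide":[[0,0,0],[0,0,0],[0,0,0],[0,0,0]],"dr":[[0,0,0.8],[0,0,0.7],[0,0,0.3],[0,0,0]],"claw":[0,0,0,0]}'
python3 - <<'E'
from lib import *
plan([.6637,-.2393,.17],-.231)
im=arm.get_image('wrist')[:,:,::-1].copy(); cv2.imwrite('pics/w_l2.png',im)
E
```

```text
clock: 22.8
position: [0.4331, 0.2917, 0.2494]
ee_rot: [-3.102, -0.488, 0.003]
force: [0.4, 0.5, -1.0]
width: 0.23
gripper_force: 35.0
clock: 23.8
position: [0.5852, -0.069, 0.2477]
ee_rot: [-3.103, -0.482, 0.007]
force: [0.8, 0.3, -1.5]
width: 0.23
gripper_force: 35.0
clock: 24.7
position: [0.6587, -0.2406, 0.2479]
ee_rot: [-3.14, 0.034, 0.006]
force: [0.2, 0.4, -2.1]
width: 0.229
gripper_force: 35.0
clock: 25.1
position: [0.6589, -0.2402, 0.2483]
ee_rot: [-3.12, 0.365, 0.005]
force: [0.5, -0.2, -1.5]
width: 0.226
gripper_force: 35.0
cur [ 0.6589 -0.2402  0.2483] yaw -0.233 j7 -1.64 t 25.1
 turn units [-0.    0.03 -0.02]  slide before turn [ 0.016 -0.006  0.261]  after turn [ 0.015 -0.006  0.261]
```

View pics/w_l2.png

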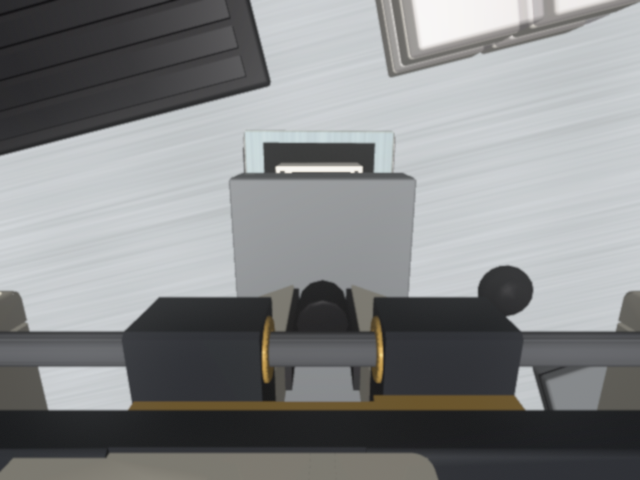

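The lid is held level, its far top edge at row ~180 (columns 230–414). The dish's far rim shows at row ~164 (columns 276–362).

Run:
```python
from lib import *
c=arm.calibration('wrist'); s=arm.observe(); r=R.from_rotvec(s['ee_rot'])
im=cv2.imread('pics/w_l2.png')
print(im[155:190,320].tolist()[::1] and [int(v.sum()) for v in im[155:190,320].astype(int)])
f=lambda uv,z:print(r.inv().apply(ray('wrist',uv,z,c)-s['position']).round(4))
f([(230.5,180.5),(414,180.5)],s['position'][2]-.0042); f([(237,174),(407,174)],s['position'][2]-.0342);f([(276,163.7),(362,163.7)],.112)
```

```text
[179, 182, 183, 184, 180, 180, 200, 272, 357, 401, 468, 630, 719, 733, 732, 720, 629, 385, 251, 248, 253, 256, 273, 311, 368, 427, 458, 465, 468, 468, 466, 468, 466, 467, 465]
[[ 0.0569 -0.0389  0.004 ]
 [ 0.0569  0.0388  0.004 ]]
[[ 0.0569 -0.0426  0.034 ]
 [ 0.0569  0.0424  0.034 ]]
[[ 0.0554 -0.0351  0.1364]
 [ 0.0554  0.0303  0.1364]]
```

```bash
python3 -m pendant '{"slide":[[0.0115,-0.007,0.03],[0,0,0.07],[0,0,0.08],[0,0,0.07],[0,0,0.04],[0,0,0.021],[0,0,0],[0,0,0],[0,0,0]],"dr":[[0,0.03,-0.02],[0,0,0],[0,0,0],[0,0,0],[0,0,0],[0,0,0],[0,0,0],[0,0,0],[0,0,0]],"claw":[0,0,0,0,0,0,0,0,0]}'
python3 - <<'E'
from lib import *
plan([.6625,-.2383,.1382],-.231)
im=arm.get_image('wrist')[:,:,::-1].copy(); cv2.imwrite('pics/w_l3.png',im)
im2=arm.get_image('scene')[:,:,::-1].copy(); cv2.imwrite('pics/s3.png',im2)
a=cv2.resize(im[100:320,200:440],(400,367)); u=proj('scene',[.6625,-.2383,.12])[0]; print(u)
x,y=np.int32(u)-40; b=cv2.resize(im2[y:y+80,x:x+80],(400,367),interpolation=cv2.INTER_CUBIC); cv2.imwrite('pics/l3c.png',np.hstack([a,b]))
print([int(v.sum()) for v in im[150:205,320].astype(int)])
E
```

```text
clock: 26.05
position: [0.6646, -0.2394, 0.1575]
ee_rot: [3.121, -0.358, 0.007]
force: [0.5, 0.0, -1.2]
width: 0.228
gripper_force: 35.0
cur [ 0.6646 -0.2394  0.1575] yaw -0.229 j7 -1.66 t 26.05
 turn units [-0.   -0.04  0.02]  slide before turn [-0.008 -0.002  0.064]  after turn [-0.007 -0.002  0.064]
[187.19607398 376.11546327]
[615, 615, 611, 590, 487, 309, 193, 175, 174, 172, 173, 173, 170, 170, 170, 172, 167, 168, 169, 169, 167, 174, 197, 227, 240, 243, 247, 263, 297, 352, 410, 440, 449, 451, 449, 449, 448, 448, 449, 447, 447, 447, 447, 448, 446, 447, 446, 447, 446, 446, 446, 445, 445, 445, 444]
```

View pics/l3c.png

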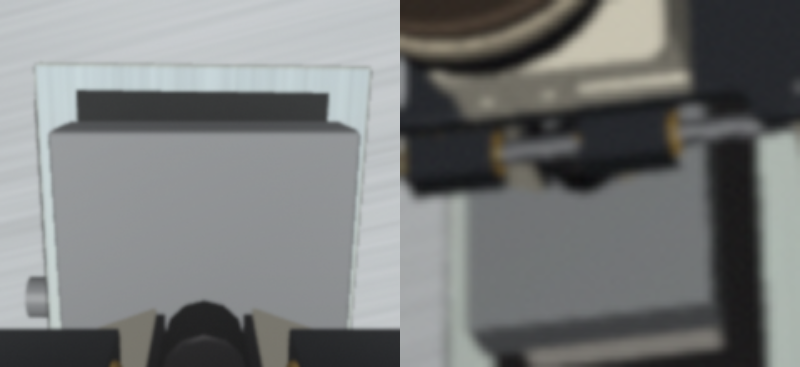

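Run:
```python
from lib import *
c=arm.calibration('wrist'); s=arm.observe(); r=R.from_rotvec(s['ee_rot'])
f=lambda n,uv,z:print(n,r.inv().apply(ray('wrist',uv,z,c)-s['position']).round(4))
f('lid',[(238,171.9),(408,171.9)],s['position'][2]-.0342); f('lidtop',[(230,179),(414.8,179)],s['position'][2]-.0042); f('mat',[(246.8,154.7),(396.2,154.7)],.07)
# scene: predicted corners for lid now and dish
y=-.231; ax=np.array([np.cos(y),np.sin(y),0]); ay=np.array([-np.sin(y),np.cos(y),0])
d=np.array([.6635,-.239,0]); x0,y0=np.int32([187.196,376.115])-40
for n,hx,hy,z in(('lid top',.056,.04,.1533),('lid bot',.056,.04,.1233),('dish rim',.049,.033,.112),('dish base',.049,.033,.07)):
    P=[d+ax*hx*i+ay*hy*j+[0,0,z] for i,j in((1,1),(1,-1))]
    q=(proj('scene',P)-[x0,y0])*[5,367/80]+[400,0]; print(n,q.round(0).tolist())
```

```text
lid [[ 0.0579 -0.0421  0.0344]
 [ 0.0579  0.0429  0.0344]]
lidtop [[ 0.0575 -0.0391  0.0044]
 [ 0.0575  0.0393  0.0044]]
mat [[ 0.064  -0.0475  0.0875]
 [ 0.064   0.0467  0.0875]]
lid top [[709.0, 289.0], [464.0, 318.0]]
lid bot [[721.0, 315.0], [481.0, 343.0]]
dish rim [[704.0, 309.0], [509.0, 331.0]]
dish base [[719.0, 343.0], [531.0, 365.0]]
```

The lid sits about 3 mm too far along tool +x. I'll correct that and lower it.

```bash
python3 -m pendant '{"slide":[[-0.01,-0.001,0],[0,0,0],[0,0,0.012],[0,0,0.015],[0,0,0.012],[0,0,0.01],[0,0,0.006],[0,0,0.004],[0,0,0],[0,0,0]],"dr":[[0,-0.02,0],[0,0,0],[0,0,0],[0,0,0],[0,0,0],[0,0,0],[0,0,0],[0,0,0],[0,0,0],[0,0,0]],"claw":[0,0,0,0,0,0,0,0,0,0]}'
python3 - <<'E'
from lib import *
plan([.6625,-.2383,.1382],-.231)
im=arm.get_image('wrist')[:,:,::-1].copy(); cv2.imwrite('pics/w_l4.png',im)
print([int(v.sum()) for v in im[150:195,320].astype(int)])
E
```

```text
clock: 27.15
position: [0.6611, -0.2383, 0.1387]
ee_rot: [-3.121, 0.358, -0.0]
force: [0.5, 0.1, -1.0]
width: 0.229
gripper_force: 35.0
cur [ 0.6611 -0.2383  0.1387] yaw -0.229 j7 -1.66 t 27.15
 turn units [-0.   -0.    0.02]  slide before turn [ 0.005 -0.001  0.002]  after turn [ 0.005 -0.001  0.002]
[209, 174, 170, 167, 165, 167, 168, 167, 165, 165, 165, 162, 162, 162, 162, 163, 162, 161, 158, 160, 160, 167, 189, 219, 235, 237, 239, 256, 290, 347, 408, 435, 446, 446, 449, 446, 446, 446, 445, 447, 445, 445, 444, 446, 447]
```

The skirt is round the rim with no contact force. I'll lower it the last millimetres.

```bash
python3 -m pendant '{"slide":[[0.004,0,0.003],[0,0,0.002],[0,0,0],[0,0,0]],"dr":[[0,0,0],[0,0,0],[0,0,0],[0,0,0]],"claw":[0,0,0,0]}'
```

```text
clock: 27.6
position: [0.6621, -0.2385, 0.1383]
ee_rot: [-3.121, 0.359, -0.001]
force: [-3.3, 1.1, 6.3]
width: 0.229
gripper_force: 35.0
```

```bash
python3 -m pendant '{"slide":[[0,0,0],[0,0,0],[0,0,0],[0,0,0],[0,0,-0.02],[0,0,-0.05],[0,0,-0.1],[0,0,-0.12],[0,0,-0.1],[0,0,0]],"dr":[[0,0,0],[0,0,0],[0,0,0],[0,0,0],[0,0,0],[0,0,0],[0,0,0],[0,0,0],[0,0,0],[0,0,0]],"claw":[0.6,0.6,0.6,0.6,0.6,0.6,0.9,0.9,0.9,0.9]}'
python3 - <<'E'
from lib import *
plan([.438,-.105,.2],-.231)
im=arm.get_image('wrist')[:,:,::-1].copy(); cv2.imwrite('pics/w_l5.png',im); np.save('cal5.npy',arm.calibration('wrist'),allow_pickle=True)
t=arm.get_image('top')[:,:,::-1].copy(); cv2.imwrite('pics/t5.png',t)
a=cv2.resize(im[100:320,200:440],(400,367)); b=cv2.resize(t[77:167,433:523],(400,367),interpolation=cv2.INTER_CUBIC); cv2.imwrite('pics/l5c.png',np.hstack([a,b]))
E
```

```text
clock: 28.6
position: [0.6647, -0.2389, 0.2611]
ee_rot: [3.12, -0.358, 0.015]
force: [0.6, -0.3, 0.1]
width: 0.878
gripper_force: 0.0
cur [ 0.6647 -0.2389  0.2611] yaw -0.229 j7 -1.64 t 28.6
 turn units [-0.   -0.08  0.02]  slide before turn [-0.839 -0.263  0.196]  after turn [-0.838 -0.261  0.204]
```

View pics/l5c.png

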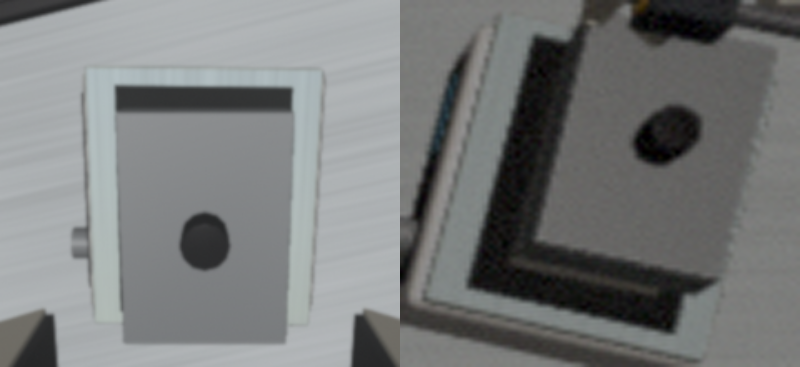

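The lid is seated and level. In the wrist view its top corners are (270,167), (376,167), (372,306) and (274,306). I've now viewed 14 pictures, so the ring gets measured by image code.

```bash
python3 - <<'E'
from lib import *
c=np.load('cal5.npy',allow_pickle=True).item()
print('lid',[np.round(k,4) for k in quad('wrist',[(270.2,166.6),(375.8,166.6),(371.6,305.8),(274.4,305.8)],.134,c)])
E
python3 -m pendant '{"slide":[[-0.04,-0.01,0],[-0.08,-0.025,0],[-0.12,-0.038,0],[-0.13,-0.04,0],[-0.13,-0.04,0.03],[-0.12,-0.038,0.05],[-0.1,-0.035,0.05],[-0.08,-0.025,0.05],[-0.038,-0.01,0.02],[0,0,0]],"dr":[[0,-0.08,0],[0,0,0],[0,0,0],[0,0,0],[0,0,0],[0,0,0],[0,0,0],[0,0,0],[0,0,0],[0,0,0]],"claw":[1,1,1,1,1,1,1,1,1,1]}'
python3 -m pendant '{"slide":[[0,0,0],[0,0,0]],"dr":[[0,0,0],[0,0,0]],"claw":[1,1]}'
cat > ring.py <<'E'
from lib import *
plan([.438,-.105,.004],-.231); c=arm.calibration('wrist')
im=arm.get_image('wrist')[:,:,::-1].copy(); cv2.imwrite('pics/w_ring.png',im)
m=(im.max(2)<110).astype(np.uint8); m[293:]=0
cs,h=cv2.findContours(m,cv2.RETR_CCOMP,cv2.CHAIN_APPROX_NONE)
for k,hh in zip(cs,h[0]):
    if len(k)<40: continue
    (u,v),ax,_=cv2.fitEllipse(k)
    print('hole' if hh[3]>=0 else 'outer',round(u,1),round(v,1),np.round(ax,1),'z.018',ray('wrist',(u,v),.018,c)[0].round(4),'z.009',ray('wrist',(u,v),.009,c)[0].round(4))
E
python3 ring.py
```

```text
lid [array([ 0.6631, -0.2393,  0.134 ]), np.float64(-0.2281), np.float64(0.1106), np.float64(0.078), np.float64(-0.2288)]
clock: 29.7
position: [0.4312, -0.1042, 0.1951]
ee_rot: [-3.12, 0.356, 0.022]
force: [0.9, -0.1, 0.5]
width: 0.997
gripper_force: 0.0
clock: 29.9
position: [0.4353, -0.1056, 0.1967]
ee_rot: [-3.119, 0.359, 0.014]
force: [0.6, 1.1, 0.9]
width: 1.002
gripper_force: 0.0
cur [ 0.4353 -0.1056  0.1967] yaw -0.229 j7 -1.77 t 29.9
 turn units [-0.    0.07  0.01]  slide before turn [ 0.014 -0.004  0.642]  after turn [ 0.008 -0.004  0.642]
outer 208.3 289.8 [ 5.8 30.2] z.018 [0.3946 0.0159 0.018 ] z.009 [0.3915 0.0196 0.009 ]
outer 457.8 270.1 [33.3 69.7] z.018 [ 0.3603 -0.2193  0.018 ] z.009 [ 0.3563 -0.2218  0.009 ]
outer 320.5 216.0 [63.8 64.8] z.018 [ 0.4403 -0.1051  0.018 ] z.009 [ 0.4384 -0.1047  0.009 ]
hole 320.4 215.3 [35.4 38.8] z.018 [ 0.4409 -0.1052  0.018 ] z.009 [ 0.4391 -0.1048  0.009 ]
outer 186.6 141.4 [26.6 43.4] z.018 [ 0.5295 -0.0085  0.018 ] z.009 [ 0.5301 -0.0054  0.009 ]
outer 560.5 160.0 [ 77.4 122.5] z.018 [ 0.4412 -0.3189  0.018 ] z.009 [ 0.4394 -0.3242  0.009 ]
outer 635.8 44.1 [ 8. 47.] z.018 [ 0.5193 -0.3824  0.018 ] z.009 [ 0.5196 -0.3894  0.009 ]
```

```bash
python3 -m pendant '{"slide":[[0.014,-0.004,0.05],[0,0,0.1],[0,0,0.12],[0,0,0.12],[0,0,0.1],[0,0,0.05],[0,0,0.03],[0,0,0],[0,0,0]],"dr":[[0,0.07,0],[0,0,0],[0,0,0],[0,0,0],[0,0,0],[0,0,0],[0,0,0],[0,0,0],[0,0,0]],"claw":[1,1,1,1,1,1,1,1,1]}'
python3 -c "
from lib import *
plan([.439,-.1048,.005],-.231)"
```

```text
clock: 30.85
position: [0.4393, -0.1049, 0.0259]
ee_rot: [-3.121, 0.359, 0.001]
force: [-0.3, 0.1, -0.0]
width: 1.001
gripper_force: 0.0
cur [ 0.4393 -0.1049  0.0259] yaw -0.229 j7 -1.93 t 30.85
 turn units [-0.    0.    0.02]  slide before turn [-0.001 -0.     0.07 ]  after turn [-0.001 -0.     0.07 ]
```

```bash
python3 -m pendant '{"slide":[[0,0,0.03],[0,0,0.025],[0,0,0.015],[0,0,0],[0,0,0],[0,0,0],[0,0,0],[0,0,0],[0,0,0],[0,0,0]],"dr":[[0,0,0],[0,0,0],[0,0,0],[0,0,0],[0,0,0],[0,0,0],[0,0,0],[0,0,0],[0,0,0],[0,0,0]],"claw":[1,1,1,1,0,0,0,0,0,0]}' 30
python3 -m pendant '{"slide":[[0,0,-0.04],[0,0,-0.1],[0,0,-0.13],[0,0,-0.13],[0,0,-0.13],[0,0,-0.12],[0,0,-0.08],[0,0,-0.03],[0,0,0],[0,0,0]],"dr":[[0,0,0],[0,0,0],[0,0,0],[0,0,0],[0,0,0],[0,0,0],[0,0,0],[0,0,0],[0,0,0],[0,0,0]],"claw":[0,0,0,0,0,0,0,0,0,0]}'
python3 -c "
from lib import *
plan([.6628,-.239,.24],-.231)"
```

```text
clock: 31.85
position: [0.4387, -0.1048, 0.0045]
ee_rot: [-3.121, 0.358, 0.001]
force: [-0.6, -0.1, 2.0]
width: 0.646
gripper_force: 30.0
clock: 32.85
position: [0.4379, -0.1049, 0.2309]
ee_rot: [-3.121, 0.358, 0.005]
force: [0.4, -0.9, -2.3]
width: 0.648
gripper_force: 30.0
cur [ 0.4379 -0.1049  0.2309] yaw -0.229 j7 -1.76 t 32.85
 turn units [-0.    0.03  0.02]  slide before turn [ 0.831  0.265 -0.033]  after turn [ 0.832  0.263 -0.03 ]
```

```bash
python3 -m pendant '{"slide":[[0.04,0.01,0],[0.08,0.025,-0.01],[0.12,0.04,-0.01],[0.13,0.04,-0.01],[0.13,0.04,0],[0.12,0.04,0],[0.1,0.035,0],[0.07,0.025,0],[0.04,0.01,0],[0,0,0]],"dr":[[0,0.03,0.02],[0,0,0],[0,0,0],[0,0,0],[0,0,0],[0,0,0],[0,0,0],[0,0,0],[0,0,0],[0,0,0]],"claw":[0,0,0,0,0,0,0,0,0,0]}'
python3 -m pendant '{"slide":[[0,0,0],[0,0,0]],"dr":[[0,0,0],[0,0,0]],"claw":[0,0]}'
python3 -c "
from lib import *
plan([.6628,-.239,.165],-.231)"
```

```text
clock: 33.85
position: [0.6639, -0.2406, 0.2387]
ee_rot: [-3.12, 0.364, 0.0]
force: [0.6, 0.7, -2.7]
width: 0.649
gripper_force: 30.0
clock: 34.05
position: [0.6624, -0.2389, 0.2411]
ee_rot: [-3.12, 0.362, -0.002]
force: [-1.0, -0.1, -3.5]
width: 0.648
gripper_force: 30.0
cur [ 0.6624 -0.2389  0.2411] yaw -0.231 j7 -1.65 t 34.05
 turn units [-0.   -0.01  0.  ]  slide before turn [0.001 0.    0.254]  after turn [0.001 0.    0.254]
```

```bash
python3 -m pendant '{"slide":[[0,0,0.04],[0,0,0.08],[0,0,0.08],[0,0,0.04],[0,0,0.014],[0,0,0],[0,0,0]],"dr":[[0,0,0],[0,0,0],[0,0,0],[0,0,0],[0,0,0],[0,0,0],[0,0,0]],"claw":[0,0,0,0,0,0,0]}'
python3 -c "
from lib import *
plan([.6628,-.239,.139],-.231)"
```

```text
clock: 34.75
position: [0.6638, -0.2394, 0.1669]
ee_rot: [3.121, -0.362, 0.007]
force: [0.3, 0.1, -2.0]
width: 0.648
gripper_force: 30.0
cur [ 0.6638 -0.2394  0.1669] yaw -0.231 j7 -1.66 t 34.75
 turn units [-0.   -0.04 -0.  ]  slide before turn [-0.004 -0.001  0.093]  after turn [-0.004 -0.001  0.093]
```

```bash
python3 -m pendant '{"slide":[[-0.003,-0.001,0.015],[0,0,0.025],[0,0,0.025],[0,0,0.015],[0,0,0.008],[0,0,0.004],[0,0,0],[0,0,0]],"dr":[[0,-0.02,0],[0,0,0],[0,0,0],[0,0,0],[0,0,0],[0,0,0],[0,0,0],[0,0,0]],"claw":[0,0,0,0,0,0,0,0]}'
```

```text
clock: 35.55
position: [0.6624, -0.2388, 0.1386]
ee_rot: [-3.12, 0.362, -0.0]
force: [-2.6, 1.8, 3.4]
width: 0.645
gripper_force: 30.0
```

Light contact at the expected height, so I'll release and lift.

```bash
python3 -m pendant '{"slide":[[0,0,0],[0,0,0],[0,0,0],[0,0,0],[0,0,-0.02],[0,0,-0.05],[0,0,-0.1],[0,0,-0.12],[0,0,-0.1],[0,0,0]],"dr":[[0,0,0],[0,0,0],[0,0,0],[0,0,0],[0,0,0],[0,0,0],[0,0,0],[0,0,0],[0,0,0],[0,0,0]],"claw":[0.9,0.9,0.9,0.9,0.9,0.9,0.9,0.9,0.9,0.9]}'
python3 -m pendant '{"slide":[[0,0,0],[0,0,0],[0,0,0]],"dr":[[0,0,0],[0,0,0],[0,0,0]],"claw":[0.9,0.9,0.9]}'
python3 - <<'E'
from lib import *
c=arm.calibration('wrist'); s=arm.observe(); print(s['position'],s['clock'])
im=arm.get_image('wrist')[:,:,::-1].copy(); cv2.imwrite('pics/w_fin.png',im)
def ell(lo,hi,mode):
    g=im.max(2); m=((g>=lo)&(g<hi)).astype(np.uint8); m[293:]=0
    cs,h=cv2.findContours(m,cv2.RETR_CCOMP,cv2.CHAIN_APPROX_NONE)
    for k,hh in zip(cs,h[0]):
        x,y,w,hh2=cv2.boundingRect(k)
        if len(k)>40 and 260<x+w/2<390 and 150<y+hh2/2<290: 
            (u,v),ax,_=cv2.fitEllipse(k); print(mode,'hole' if hh[3]>=0 else 'outer',round(u,1),round(v,1),np.round(ax,1),ray('wrist',(u,v),.152,c)[0].round(4))
ell(0,110,'dark'); ell(0,60,'vdark')
print(im[165:295:4,322].max(1).tolist()); print(im[235,260:390:4].max(1).tolist())
E
```

```text
clock: 36.55
position: [0.6649, -0.2392, 0.2621]
ee_rot: [3.12, -0.362, 0.015]
force: [1.7, 0.1, 1.2]
width: 0.899
gripper_force: 0.0
clock: 36.85
position: [0.6618, -0.2388, 0.2541]
ee_rot: [-3.12, 0.362, 0.003]
force: [1.1, 0.2, -0.1]
width: 0.898
gripper_force: 0.0
[ 0.66178499 -0.23875231  0.25406923] 36.85
dark outer 321.7 241.4 [31.1 36.3] [ 0.665  -0.2391  0.152 ]
dark outer 322.1 242.2 [82.3 82.7] [ 0.6644 -0.2393  0.152 ]
dark hole 322.1 241.0 [41.7 47. ] [ 0.6652 -0.2395  0.152 ]
dark outer 319.1 153.6 [ 16.1 157. ] [ 0.7245 -0.2514  0.152 ]
vdark outer 322.0 238.4 [51.7 56.8] [ 0.6671 -0.2399  0.152 ]
vdark outer 321.7 241.5 [28.1 33.4] [ 0.665  -0.2391  0.152 ]
vdark outer 126.3 947.5 [ 344.2 1542.6] [-0.3557  0.3081  0.152 ]
vdark outer 314.0 152.6 [ 11.4 161.1] [ 0.7259 -0.2482  0.152 ]
[143, 142, 143, 141, 141, 140, 139, 138, 138, 90, 72, 82, 81, 79, 113, 40, 38, 53, 49, 46, 44, 44, 42, 42, 121, 51, 64, 81, 80, 78, 124, 126, 125]
[186, 188, 176, 136, 136, 131, 80, 80, 79, 78, 120, 133, 82, 46, 51, 50, 49, 49, 41, 101, 132, 120, 77, 79, 79, 79, 130, 132, 131, 180, 184, 185, 172]
```

The ring image is circular (82 × 83 px) and concentric with the knob, with lid visible in the gap all round. I'm handing the job in.

```bash
python3 -c "
from cell import arm
print(arm.sign_off())"
```

```text
the job is handed in; nothing more can be done
None
```

The job is handed in: by the final images the dish, loaded rack, lid and ring weight are all in place on the shaker, and I never worked near the empty rack, but sign-off returned no verdict.

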